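# Find the clear tube adapter with a pin gauge

### The job

Two of the three white tube adapters are choked part-way down the bore and one is clear to size. Try the red-handled pin gauge gently in their bores, without forcing it, until you find the adapter it enters all the way, its collar down flush on the adapter's top. Then put the gauge fully back in its grey holder and slip that adapter, without dropping it, right down over the post of the green stand, leaving the other two adapters standing about where they are and the other bench things undisturbed.

Things in the scene. Friction and masses are not known exactly. Their poses are not given: they have to be found in the camera images.
- adapter_1: White round plastic tube adapter with a blue band, 46 mm diameter, 60 mm high, about 0.13 kg, loose, upright on the bench. Origin: centre of its underside; z up along its axis. All three look alike from outside; exactly one is clear, any of them. The gauge may press or knock on it with up to 40 N; the parts are hard, so feel in at about 15 mm/s.
- adapter_2: White round plastic tube adapter with a blue band, 46 mm diameter, 60 mm high, about 0.13 kg, loose, upright on the bench. Origin: centre of its underside; z up along its axis. All three look alike from outside; exactly one is clear, any of them. The gauge may press or knock on it with up to 40 N; the parts are hard, so feel in at about 15 mm/s.
- adapter_3: White round plastic tube adapter with a blue band, 46 mm diameter, 60 mm high, about 0.13 kg, loose, upright on the bench. Origin: centre of its underside; z up along its axis. All three look alike from outside; exactly one is clear, any of them. The gauge may press or knock on it with up to 40 N; the parts are hard, so feel in at about 15 mm/s.
- adapter_1_mouth (a point): Centre of the bore's mouth, in the adapter's top face, 60 mm above its underside. The dark-lined bore is 17.4 mm wide and runs right through; in a choked adapter it narrows to 11 mm somewhere 10 to 30 mm below the mouth, so the gauge pin enters a little, then stops hard.
- adapter_2_mouth (a point): Centre of the bore's mouth, in the adapter's top face, 60 mm above its underside. The dark-lined bore is 17.4 mm wide and runs right through; in a choked adapter it narrows to 11 mm somewhere 10 to 30 mm below the mouth, so the gauge pin enters a little, then stops hard.
- adapter_3_mouth (a point): Centre of the bore's mouth, in the adapter's top face, 60 mm above its underside. The dark-lined bore is 17.4 mm wide and runs right through; in a choked adapter it narrows to 11 mm somewhere 10 to 30 mm below the mouth, so the gauge pin enters a little, then stops hard.
- gauge: Steel pin gauge, loose, about 0.13 kg, upright in the holder at first. Origin: centre of the pin's tip; z up to the handle. Pin 16 mm diameter, 40 mm long, last 3 mm tapered to 12 mm; above it a collar 30 mm wide, 5 mm thick, then a round red handle 22 mm wide, 43 mm long. Fully in a clear adapter, the collar rests on its top, the tip 20 mm above its underside.
- gauge_grip (a point): Point on the axis of the gauge's red handle, 70 mm above the pin's tip, a good place to grip.
- holder: Grey fixed block 60 x 60 x 50 mm high. Origin: centre of its underside. An 18 mm hole 44 mm deep is in the middle of its top; with the gauge home in it the collar rests on the block's top and the tip is 10 mm above the bench.
- stand: Green fixed base plate 90 x 90 mm, 10 mm thick, with an upright steel post in its middle, 14 mm wide, 48 mm high above the plate, its last 6 mm tapered to 8 mm. Origin: centre of the plate's underside. A clear adapter slips over the post until it rests on the plate, underside 10 mm above the bench; a choked one stays 10 mm or more too high. Knocks up to 40 N; touch down at about 15 mm/s.
- beaker: Small glass beaker, 48 mm wide, 60 mm high, loose; bystander. Origin: centre of its underside.
- flask: Glass flask, 62 mm wide, 100 mm high, loose; bystander. Origin: centre of its underside.
- paper_roll: White paper roll standing on end, 90 mm wide, 100 mm high, loose; bystander. Origin: centre of its underside.
- bottle: Glass reagent bottle with blue cap, 64 mm wide, 130 mm high, loose; bystander. Origin: centre of its underside.
- film_roll: Yellow roll standing on end, 66 mm wide, 220 mm high, loose; bystander. Origin: centre of its underside.
- jar: Amber jar with white cap, 60 mm wide, 70 mm high, loose; bystander. Origin: centre of its underside.
Mind the look-alikes: they are no part of the job. Leave any purple or turquoise look-alike of the adapter_1 alone. What is shaped like the adapter_2 but turquoise is not meant.

How it is judged:
On the way:
1. the gauge is all the way into an adapter (only the clear one lets it), its collar within 3 mm of the top (((z of gauge in the frame of adapter_1 between 0.015 and 0.023 m and horizontal distance between gauge and adapter_1 below 0.005 m and angle between the z axis of gauge and the z axis of adapter_1, either way round below 0.1 rad) or (z of gauge in the frame of adapter_2 between 0.015 and 0.023 m and horizontal distance between gauge and adapter_2 below 0.005 m and angle between the z axis of gauge and the z axis of adapter_2, either way round below 0.1 rad) or (z of gauge in the frame of adapter_3 between 0.015 and 0.023 m and horizontal distance between gauge and adapter_3 below 0.005 m and angle between the z axis of gauge and the z axis of adapter_3, either way round below 0.1 rad))), for 0.2 s.
At the end, for the whole second after the job is handed in: At rest, upright (0.1 rad), released: gauge in the holder (6 mm sideways, 4 mm of home); the clear adapter over the stand's post, down on the plate within 3 mm; the two choked adapters within 50 mm of their starts (horizontal distance between gauge and holder below 0.006 m and height (world z) of gauge below 0.014 m and angle between each of gauge, adapter_1, adapter_2, adapter_3's own z axis and vertical below 0.1 rad and linear speed of each of gauge, adapter_1, adapter_2, adapter_3 below 0.02 m/s and ((horizontal distance between adapter_1 and stand below 0.006 m and height (world z) of adapter_1 between 0.007 and 0.013 m and distance of each of adapter_2, adapter_3 from where it was at the start of the episode below 0.05 m) or (horizontal distance between adapter_2 and stand below 0.006 m and height (world z) of adapter_2 between 0.007 and 0.013 m and distance of each of adapter_1, adapter_3 from where it was at the start of the episode below 0.05 m) or (horizontal distance between adapter_3 and stand below 0.006 m and height (world z) of adapter_3 between 0.007 and 0.013 m and distance of each of adapter_1, adapter_2 from where it was at the start of the episode below 0.05 m))); the robot touches nothing.
It fails at once if the gauge is pressed against an adapter with more than 40 N (contact force between gauge and adapter_1 above 40 N or contact force between gauge and adapter_2 above 40 N or contact force between gauge and adapter_3 above 40 N).
It fails at once if the adapter is dropped or rammed onto the stand (contact force over 40 N) (contact force between any of adapter_1, adapter_2, adapter_3 and stand above 40 N).
It fails at once if a bystander is moved by more than 30 mm (distance of any of beaker, flask, paper_roll, bottle, film_roll, jar from where it was at the start of the episode above 0.03 m).
It also fails if it takes over 72 s, if anything falls off the work surface, if the arm or the gripper's body presses on something with over 40 N, if the wrist force passes 120 N, or if a joint passes its speed limit or range.

### The arm

A 6-joint arm with a two-finger parallel gripper is mounted at the origin on the work surface. World frame = base frame: x ahead of the robot, y to its left, z up, the work surface at z = 0. Lengths are in m, angles in rad, forces in N, time in s.
With the tool pointing down it reaches from about 0.325 to 0.875 m from the base axis. Payload 4.4 kg.
Tool frame: the origin (TCP) lies between the finger pads; the fingertips stand 19 mm ahead of it and the grasp point (between the pads) is the TCP; z points along the fingers, y is the direction in which the jaws open and shut (so a half turn about z gives the same grasp; the last joint's range is limited). The gripper opens to 85 mm and grips with 20 to 120 N. Pads are 22 mm wide; open, the fingers measure 114 mm over their backs; the gripper's body (76 mm by 85 mm) begins 54 mm behind the grasp point. The pads swing forward as they close: fully open they stand 13 mm farther back than shut.
Start: joints at [1.163, 0.207, 1.542, -0, 1.393, -0.15], TCP at [0.146, 0.556, 0.25] pointing down, gripper open.
Joint ranges: [-2.73, 2.73], [-0.86, 2.22], [0.23, 2.46], [-1.11, 4.25], [0.08, 2.63], [-2.82, 2.82]. Speed limits (rad/s): [2.79, 2.79, 3.14, 3.14, 3.14, 3.14].

### API

Orientations are given as a unit quaternion [w, x, y, z].
In Python, from bench import move_to, line_to, set_joints, open_gripper, clamp, sleep, solve_ik, observe, grab_frame, camera_model, MotionError, sign_off gives the robot as it stands. The module is installed in compiled form; this text tells all that it offers. Calls block until the motion is done:
- move_to(position, orientation): joint-space move of the TCP to a pose.
- line_to(position, vel=0.15, ori=None, force_limit=None): straight line of the TCP; ori=None keeps the orientation; vel is the mean speed in m/s. With force_limit (N) it stops when the force on the tool has changed by that much, and returns True; else False.
- set_joints(angles): joint-space move.
- open_gripper() and clamp(force=None): open the fingers fully, or close them until they stop; force is the grip in N (None keeps the last).
- sleep(seconds).
- solve_ik(position, orientation): joint angles nearest the present ones, or None.
- observe(): the state.
- grab_frame(name): name is "scene" or "side" or "wrist"; returns (picture, depth): 480x640x3 uint8, red, green, blue; 480x640 float32, m along the optical axis (not along the pixel's ray), 0 where there is no reading.
- camera_model(name): a dict with "mtx" (3x3 intrinsics, pixels), "world_to_cam" (4x4, takes a point from world to camera coordinates); the wrist camera has in their place "tool_from_camera" (4x4, takes a point from camera to tool coordinates, whose origin is the TCP and whose axes are the flange's). Camera axes: x right, y down, z forward; pixel columns grow to the right and rows downward; lengths in m; the calibration is good to about 2 mm. A picture is of the moment at which its call begins: read the wrist's pose just before it. camera_model takes no time and is no camera call.
A pose or a line that the arm cannot do raises MotionError and nothing moves.
- sign_off(): hands the job in, once; it reports no verdict.
The state is a dict: "time": time; "joints": joint angles; "qd": joint speeds; "joint_torque": joint torques, N m; "eef_pos": TCP position; "ee_rot": TCP orientation; "wrist_force": force on the tool from outside, world axes, zero at the start; "moment": the same for the moment, N m; "grip_width": finger opening in m.
Only numpy, scipy, OpenCV 4.12 (cv2) and the standard library are available. Lean on these libraries where they do the work, as an engineer would, in place of code of your own. Each camera call takes 0.05 s, during which the arm holds its last target.

## Working session

There is one attempt and no reset: what is moved stays moved. The work goes in short steps, each a Python script; the robot and the scene stay as the last script left them, time stands still between calls to the robot, and variables do not carry over. Pictures are saved under pics/ and viewed, and the job is handed in when it is done.

```bash
mkdir -p pics; python3 - <<'E'
from bench import *
import cv2,numpy as np
s=observe();print(s)
for n in("scene","side","wrist"):
    im,d=grab_frame(n);cv2.imwrite(f"pics/{n}0.png",im[:,:,::-1]);np.savez(f"pics/{n}0.npz",im=im,d=d);print(n,camera_model(n))
E
```

```text
{'time': 0.0, 'joints': array([ 1.16349767e+00,  2.07468726e-01,  1.54295970e+00,  4.49651660e-06,
        1.39346180e+00, -1.50516738e-01]), 'qd': array([-0.00016964,  0.00017249, -0.00074609,  0.0008284 ,  0.00056844,
       -0.00158918]), 'joint_torque': array([-5.52200490e-04, -3.83034682e+01, -2.91592240e+01, -8.30484464e-05,
        1.07240846e-02, -8.72746909e-06]), 'eef_pos': array([0.14576882, 0.55548729, 0.24909529]), 'ee_rot': array([-3.18394259e-04,  1.28038821e-01,  9.91768491e-01, -1.10378354e-03]), 'wrist_force': array([-0.23581342,  0.01500771,  0.54957012]), 'moment': array([ 0.02245753, -0.07479204,  0.00660742]), 'grip_width': 0.08513486002569479}
scene {'mtx': array([[615.15410959,   0.        , 319.11384697],
       [  0.        , 615.15410959, 240.57645738],
       [  0.        ,   0.        ,   1.        ]]), 'world_to_cam': array([[-0.57943317,  0.81497594, -0.00845142,  0.26646478],
       [ 0.66036826,  0.46338194, -0.5909238 , -0.34063416],
       [-0.47767244, -0.3479819 , -0.80668311,  1.6497819 ],
       [ 0.        ,  0.        ,  0.        ,  1.       
[... 266 characters left out ...]
4639, -0.51724606, -0.82935606, -0.01541879],
       [-0.35339231,  0.75068736, -0.55819563,  1.70650453],
       [ 0.        ,  0.        ,  0.        ,  1.        ]])}
wrist {'mtx': array([[397.10695565,   0.        , 319.52098825],
       [  0.        , 397.10695565, 246.345147  ],
       [  0.        ,   0.        ,   1.        ]]), 'tool_from_camera': array([[ 1.00238877e-03, -9.64926161e-01, -2.62519521e-01,
         6.60511566e-02],
       [ 9.99999262e-01,  1.14760466e-03, -3.99839700e-04,
        -8.79742614e-05],
       [ 6.87084411e-04, -2.62518926e-01,  9.64926599e-01,
        -1.24927615e-01],
       [ 0.00000000e+00,  0.00000000e+00,  0.00000000e+00,
         1.00000000e+00]])}
```

View pics/scene0.png

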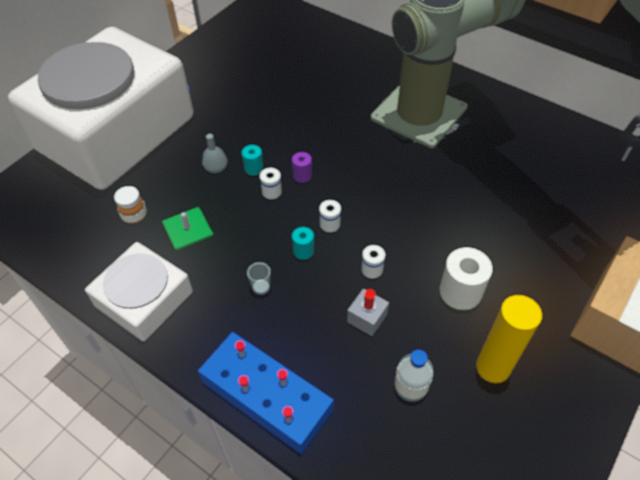

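View pics/side0.png

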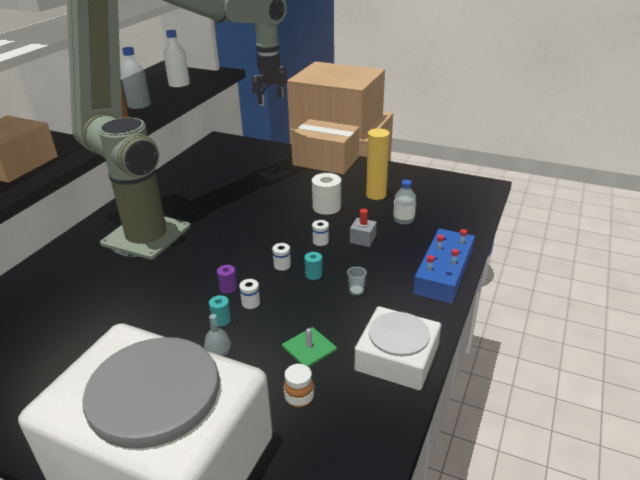

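View pics/wrist0.png

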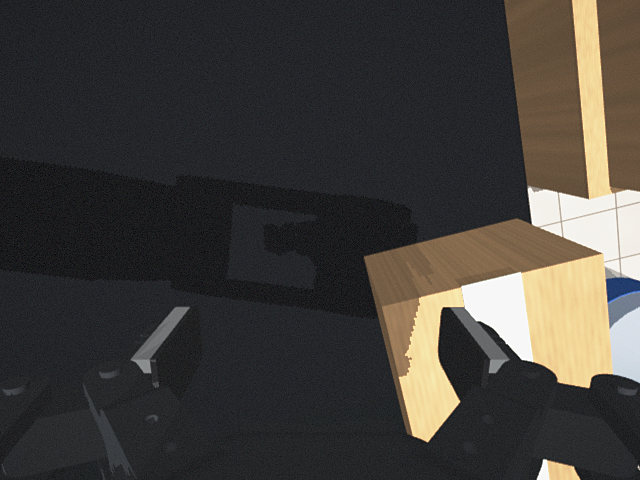

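The scene view shows white adapters at about (270,183), (330,215) and (373,261), the red gauge in its holder at (370,300), and the green stand at (187,228). The side view has the adapters at (250,293), (282,256) and (320,232), the gauge at (363,216), and the stand at (310,345). I'll measure these in both views.

```bash
cat > h.py <<'E'
from bench import *
import cv2,numpy as np
def ray(n,uv,cm=None):
    cm=cm or camera_model(n);T=np.linalg.inv(cm["world_to_cam"])
    d=T[:3,:3]@np.linalg.solve(cm["mtx"],[uv[0],uv[1],1.]);return T[:3,3],d
def plane(n,uv,z):
    o,d=ray(n,uv);return o+d*(z-o[2])/d[2]
E
python3 - <<'E'
from h import *
R={"scene":{"a":[(255,165,286,202),(316,198,345,235),(358,243,389,280)],"g":(355,285,385,310),"st":(160,205,215,250)},
"side":{"a":[(237,278,263,310),(270,242,294,272),(310,219,332,247)],"g":(352,205,376,228),"st":(280,325,340,370)}}
def cen(m,x0,y0,big=True):
    n,l,s,c=cv2.connectedComponentsWithStats(m.astype(np.uint8))
    i=1+np.argmax(s[1:,4]);return c[i]+[x0,y0],s[i]
for n in R:
    z=np.load(f"pics/{n}0.npz");im=z["im"];d=z["d"]
    tiles=[]
    for b in R[n]["a"]+[R[n]["g"],R[n]["st"]]:
        x0,y0,x1,y1=b;c=im[y0:y1,x0:x1].astype(int);tiles.append(cv2.resize(c.astype(np.uint8)[:,:,::-1],(260,260),interpolation=0))
    cv2.imwrite(f"pics/{n}_t.png",np.vstack([np.hstack(tiles[:3]),np.hstack(tiles[3:]+[tiles[0]*0])]))
    x0,y0,x1,y1=R[n]["g"];c=im[y0:y1,x0:x1].astype(int);m=(c[...,0]>100)&(c[...,1]<80)&(c[...,2]<80)
    q,s=cen(m,x0,y0);print(n,"red",q,s,plane(n,q,.077))
    x0,y0,x1,y1=R[n]["st"];c=im[y0:y1,x0:x1].astype(int);m=(c[...,1]>c[...,0]+40)&(c[...,1]>c[...,2]+30)
    cs=max(cv2.findContours(m.astype(np.uint8),0,2)[0],key=cv2.contourArea)
    h=cv2.convexHull(cs);M=cv2.moments(h);q=np.array([M['m10']/M['m00']+x0,M['m01']/M['m00']+y0]);print(n,"green",q,plane(n,q,.009))
    for x0,y0,x1,y1 in R[n]["a"]:
        c=im[y0:y1,x0:x1].astype(int);m=c.min(2)>110
        cs=max(cv2.findContours(m.astype(np.uint8),0,2)[0],key=cv2.contourArea)
        M=cv2.moments(cv2.convexHull(cs));q=np.array([M['m10']/M['m00']+x0,M['m01']/M['m00']+y0])
        dk=(c.max(2)<90);print(n,"ad",q,plane(n,q,.045),m.sum())
E
```

```text
scene red [369.18823529 297.91764706] [ 10   4  11  20 170] [0.60078436 0.22314452 0.077     ]
scene green [187.03172243 227.70582404] [ 0.64732653 -0.23989804  0.009     ]
scene ad [269.6642984  175.51213736] [ 0.43514748 -0.1612922   0.045     ] 446
scene ad [329.64787976 208.60654858] [0.43654924 0.01330846 0.045     ] 483
scene ad [373.40678754 254.40399814] [0.48678304 0.16301026 0.045     ] 521
side red [363.12280702 215.73684211] [  7   3   9  17 114] [0.60427137 0.22988475 0.077     ]
side green [308.98759755 346.45791527] [ 0.65000418 -0.24274572  0.009     ]
side ad [248.56282919 285.50790068] [ 0.43784744 -0.14038302  0.045     ] 430
side ad [280.58800393 248.82989184] [0.43869652 0.03327657 0.045     ] 359
side ad [320.01769912 238.08456244] [0.51690287 0.12213417 0.045     ] 321
```

```bash
python3 -c "
import cv2,numpy as np
cv2.imwrite('pics/tt.png',cv2.resize(np.vstack([cv2.imread('pics/scene_t.png'),cv2.imread('pics/side_t.png')]),(450,600)))"
```

```text
(no output)
```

View pics/tt.png

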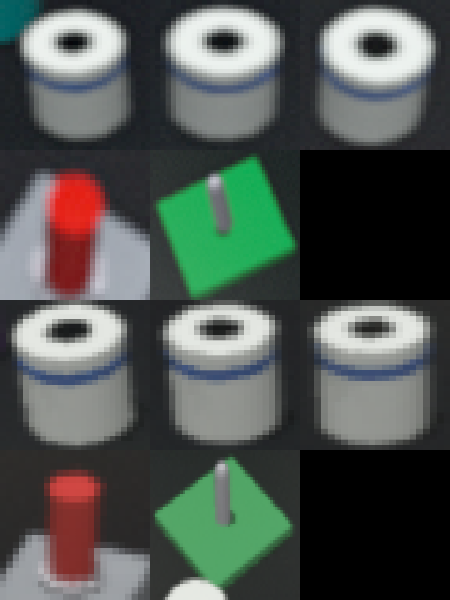

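```bash
python3 - <<'E'
from h import *
for k,uv,z in [("A",(270.3,175.1),.06),("B",(329.9,208.1),.06),("C",(373.9,254.3),.06),("turqA",(252,154),.06),("purp",(302,160),.06),("turqB",(303,236),.06),("flask",(214,164),.02),("beaker",(259,270),.06),("proll",(469,268),.1),("film",(520,310),.22),("bottle",(418,357),.125),("jar",(128,195),.07),("whitebox",(150,280),.06),("bluerack",(250,390),.05),("rackcorner",(233,340),.03),("post",(184,213),.058)]:
    print(k,plane("scene",uv,z).round(3))
for k,uv,z in [("A",(249.2,285.0),.06),("B",(281,247.5),.06),("C",(320,225),.06),("post",(309,330),.058),("film",(378,133),.22),("gaugetop",(363,210.5),.098)]:
    print(k,plane("side",uv,z).round(3))
print(plane("scene",(369.5,293.5),.098))
E
```

```text
A [ 0.443 -0.152  0.06 ]
B [0.445 0.02  0.06 ]
C [0.495 0.169 0.06 ]
turqA [ 0.415 -0.23   0.06 ]
purp [ 0.362 -0.119  0.06 ]
turqB [0.543 0.017 0.06 ]
flask [ 0.467 -0.313  0.02 ]
beaker [ 0.667 -0.006  0.06 ]
proll [0.439 0.356 0.1  ]
film [0.551 0.484 0.22 ]
bottle [0.679 0.373 0.125]
jar [ 0.683 -0.373  0.07 ]
whitebox [ 0.816 -0.175  0.06 ]
bluerack [0.88  0.142 0.05 ]
rackcorner [0.813 0.041 0.03 ]
post [ 0.643 -0.241  0.058]
A [ 0.449 -0.154  0.06 ]
B [0.448 0.02  0.06 ]
C [0.499 0.163 0.06 ]
post [ 0.651 -0.241  0.058]
film [0.556 0.483 0.22 ]
gaugetop [0.606 0.224 0.098]
[0.60325527 0.22402756 0.098     ]
```

```bash
cat >> h.py <<'E'
from scipy.spatial.transform import Rotation as Ro
def q2R(q): return Ro.from_quat([q[1],q[2],q[3],q[0]]).as_matrix()
def shot(name):
    s=observe();im,d=grab_frame("wrist");cv2.imwrite(f"pics/{name}.png",im[:,:,::-1])
    np.savez(f"pics/{name}.npz",im=im,d=d,p=s["eef_pos"],q=s["ee_rot"]);return im,d,s
def wplane(name,uv,z):
    f=np.load(f"pics/{name}.npz");cm=camera_model("wrist");T=cm["tool_from_camera"];R=q2R(f["q"])
    o=f["p"]+R@T[:3,3];d=R@T[:3,:3]@np.linalg.solve(cm["mtx"],[uv[0],uv[1],1.]);return o+d*(z-o[2])/d[2]
Q=[0,0,1,0]
E
python3 - <<'E'
from h import *
for n,p in dict(S=(.648,-.241),A=(.446,-.153),B=(.4465,.02),C=(.497,.166),G=(.604,.224)).items():
    move_to([p[0],p[1],.28],Q);im,d,s=shot("w"+n);print(n,s["time"],s["eef_pos"],s["joints"].round(2))
ims=[cv2.resize(cv2.imread(f"pics/w{n}.png"),(400,300)) for n in "SABG"]
cv2.imwrite("pics/w4.png",np.vstack([np.hstack(ims[:2]),np.hstack(ims[2:])]))
E
```

```text
S 3.4417 [ 0.64828074 -0.23997109  0.28003394] [-0.48  0.43  1.19  0.    1.52 -2.05]
A 4.375 [ 0.44709406 -0.15353148  0.28084607] [-0.51 -0.04  1.74  0.    1.44 -2.09]
B 5.15 [0.4473588  0.01935592 0.28008341] [-0.15 -0.1   1.8  -0.    1.44 -1.72]
C 5.8667 [0.49738279 0.16496473 0.27963291] [ 0.16  0.08  1.63 -0.    1.44 -1.41]
G 6.475 [0.60426748 0.222438   0.27942014] [ 0.22  0.33  1.32 -0.    1.49 -1.35]
```

View pics/w4.png

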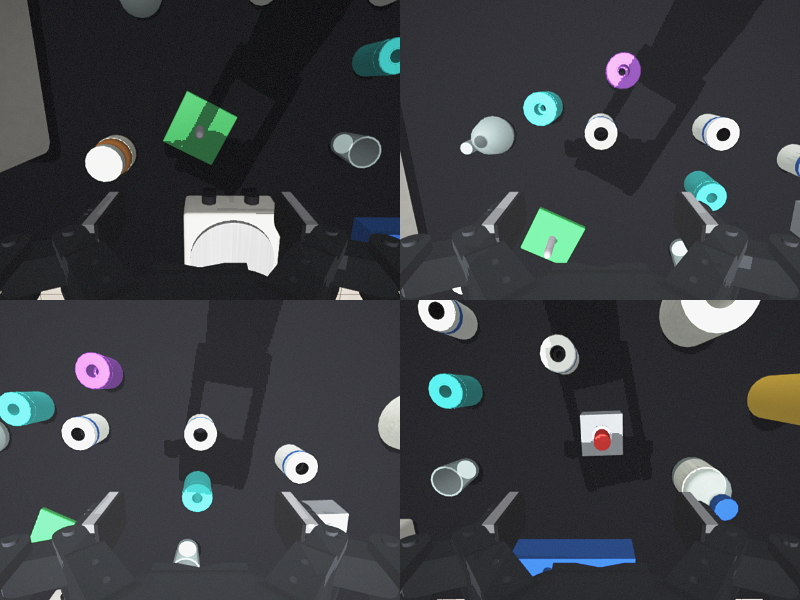

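The wrist views show each target near (320,212): adapters A and B with dark bores, the stand's post and the red handle. Next I'll fit the centres.

```bash
python3 - <<'E'
from h import *
tiles=[]
for n in "ABCGS":
    im=np.load(f"pics/w{n}.npz")["im"];x0,y0=270,160;c=im[y0:y0+110,x0:x0+110].astype(int)
    t=cv2.resize(c.astype(np.uint8)[:,:,::-1],(260,260),interpolation=0);tiles.append(t)
    if n in"ABC":
        m=(c.max(2)<95).astype(np.uint8)
        nn,l,s,ce=cv2.connectedComponentsWithStats(m)
        k=[i for i in range(1,nn) if 100<s[i,4]<900 and abs(ce[i]-[50,52]).max()<25]
        for i in k:
            cs=cv2.findContours((l==i).astype(np.uint8),0,1)[0][0];e=cv2.fitEllipse(cs)
            uv=np.array(e[0])+[x0,y0];print(n,"bore",uv,e[1],wplane("w"+n,uv,.06))
        m=(c.min(2)>110).astype(np.uint8);cs=max(cv2.findContours(m,0,1)[0],key=cv2.contourArea);e=cv2.fitEllipse(cv2.convexHull(cs));uv=np.array(e[0])+[x0,y0];print(n,"outer",uv,e[1],wplane("w"+n,uv,.06))
    if n=="G":
        m=((c[...,0]>100)&(c[...,1]<80)).astype(np.uint8);cs=max(cv2.findContours(m,0,1)[0],key=cv2.contourArea);e=cv2.boundingRect(cs);print("red",e[0]+x0,e[1]+y0,e[2:])
        # lower brighter disc
        print(np.round(np.median(c[...,0],1)[::6]))
tiles.append(tiles[0]*0)
cv2.imwrite("pics/wt.png",np.vstack([np.hstack(tiles[:3]),np.hstack(tiles[3:])]))
E
```

```text
A bore [321.23720932 214.12979126] (20.621292114257812, 21.482624053955078) [ 0.4460522  -0.15262112  0.06      ]
A outer [321.11068344 210.47093964] (52.650455474853516, 58.53720474243164) [ 0.44278378 -0.15273982  0.06      ]
B bore [320.25542068 215.33799362] (20.084619522094727, 21.119129180908203) [0.44681709 0.01943696 0.06      ]
B outer [320.43360138 211.73524094] (52.175682067871094, 59.32594299316406) [0.44360121 0.01958725 0.06      ]
C bore [323.28351974 215.86068726] (20.751218795776367, 21.582279205322266) [0.49699492 0.16771851 0.06      ]
C outer [323.03979111 212.09314728] (52.07766342163086, 58.188377380371094) [0.49363544 0.16749537 0.06      ]
red 310 207 (27, 34)
[ 39.  39.  40.  62. 224. 230. 230. 230. 178. 130. 134. 131. 128. 128.
 128.  29.  31.  31.  32.]
```

View pics/wt.png

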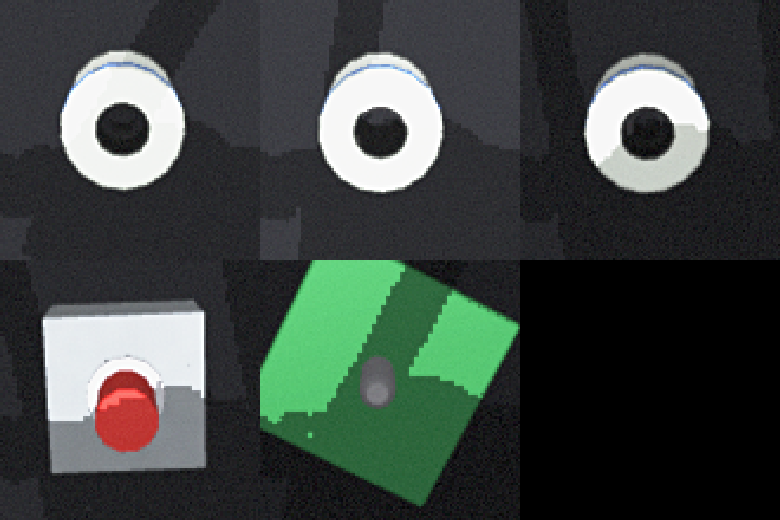

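```bash
python3 - <<'E'
from h import *
print(wplane("wG",(323.7,228.1),.098),wplane("wS",(319.5,216.3),.058))
im=np.load("pics/wG.npz")["im"].astype(int)
m=((im[...,2]>100)|((im.max(2)>95)&(im.min(2)>70)));m=m.astype(np.uint8);m[:,:280]=0;m[:,370:]=0;m[:185]=0;m[270:]=0
m[(im[...,0]>100)&(im[...,1]<90)]=1
cs=max(cv2.findContours(m,0,1)[0],key=cv2.contourArea);r=cv2.minAreaRect(cs);print(r,wplane("wG",r[0],.05))
E
```

```text
[0.60629125 0.22529685 0.098     ] [ 0.64891378 -0.24026136  0.058     ]
((321.9999694824219, 216.99998474121094), (63.99999237060547, 67.99998474121094), 90.0) [0.60663577 0.22417441 0.05      ]
```

```bash
cat >> h.py <<'E'
G=(.6063,.2250); AD=dict(A=(.4461,-.1526),B=(.4468,.0194),C=(.4970,.1677)); S=(.6489,-.2403); GH=.072
E
python3 - <<'E'
from h import *
line_to([*G,.13],vel=.2)
print(line_to([*G,.01+GH],vel=.08,force_limit=10))
clamp(60);s=observe();print(s["eef_pos"],s["grip_width"],s["wrist_force"])
print(line_to([*G,.155],vel=.08));s=observe();print(s["time"],s["eef_pos"],s["grip_width"],s["wrist_force"])
shot("held");im,d=grab_frame("side");cv2.imwrite("pics/held_s.png",cv2.resize(im[150:270,290:450,::-1],(640,480)))
E
```

```text
False
[0.60665216 0.22508468 0.08249083] 0.020581287651231794 [-0.25891464 -0.24360668  2.71531638]
False
9.85 [0.60568605 0.22486901 0.15417907] 0.02055244660835529 [ 0.44199573 -0.01230624 -2.17059892]
```

View pics/held.png

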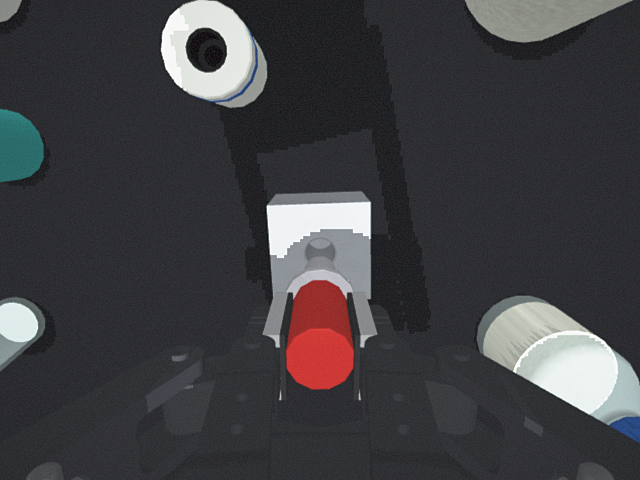

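View pics/held_s.png

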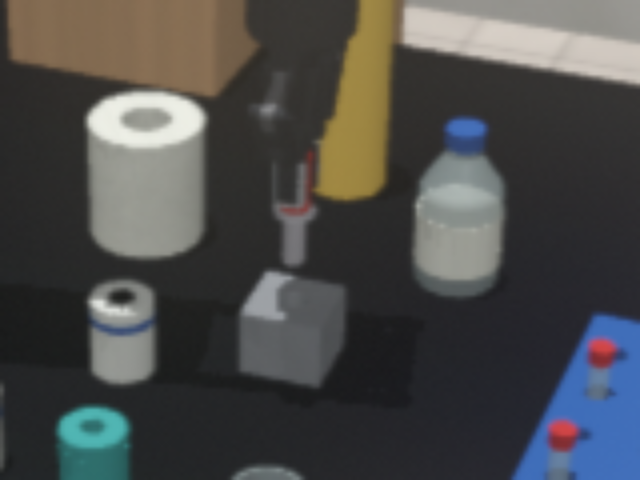

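The gauge is held upright, with the pin clear of the holder. Adapter C at (207,50) seems to show a narrower ring inside its bore. I'll contrast-stretch the bores to choose which to try first.

```bash
python3 - <<'E'
from h import *
t=[]
for f,(x,y) in [("wA",(321,214)),("wB",(320,215)),("wC",(323,216)),("held",(207,50))]:
    im=np.load(f"pics/{f}.npz")["im"];r=24 if f=="held" else 14
    c=im[y-r:y+r,x-r:x+r].astype(float);c=np.clip(c*3,0,255).astype(np.uint8);t.append(cv2.resize(c[:,:,::-1],(200,200),interpolation=2))
cv2.imwrite("pics/b.png",np.hstack(t))
E
```

```text
(no output)
```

View pics/b.png

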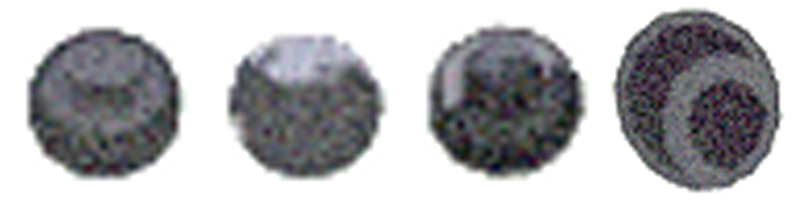

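C shows a clear shelf with a smaller hole, so it looks choked. I'll try B first.

```bash
cat >> h.py <<'E'
def probe(n):
    x,y=AD[n]
    move_to([x,y,.155],Q);line_to([x,y,.068+GH],vel=.1);sleep(.2)
    r=line_to([x,y,.0185+GH],vel=.015,force_limit=8);s=observe()
    print(n,r,"tip z",s["eef_pos"]-[0,0,GH],"f",s["wrist_force"].round(2),"m",s["moment"].round(2),s["grip_width"],"t",s["time"])
E
python3 - <<'E'
from h import *
probe("B")
im,d=grab_frame("side");cv2.imwrite("pics/pB.png",cv2.resize(im[180:300,210:370,::-1],(640,480)));shot("pBw")
E
```

```text
B True tip z [0.44684    0.01941033 0.02041206] f [-0.4   0.3   4.45] m [-0.04  0.09 -0.01] 0.02108875766471527 t 14.3583
```

View pics/pB.png

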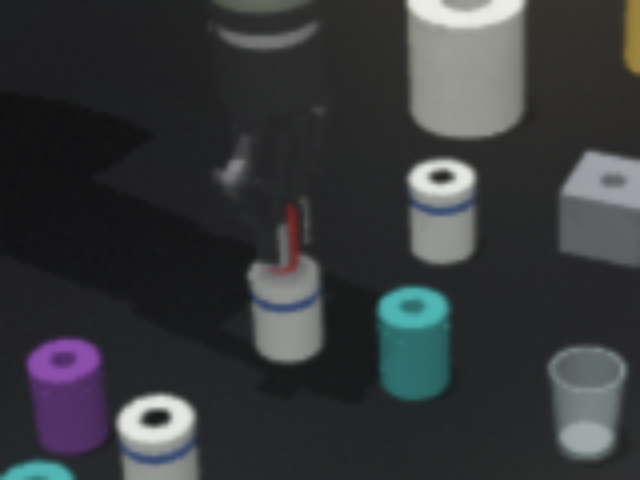

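B takes the gauge fully: the tip is 20.4 mm above the bench with a contact stop, and the collar sits on the top. I'll dwell, withdraw and return the gauge.

```bash
python3 - <<'E'
from h import *
sleep(.4)
x,y=AD["B"]
line_to([x,y,.068+GH],vel=.06);line_to([x,y,.155],vel=.1)
move_to([*G,.155],Q);shot("ret")
line_to([*G,.060+GH],vel=.08);sleep(.2)
r=line_to([*G,.0085+GH],vel=.02,force_limit=10);s=observe();print(r,s["eef_pos"]-[0,0,GH],s["wrist_force"],s["time"])
im,d=grab_frame("side");cv2.imwrite("pics/ret_s.png",cv2.resize(im[180:300,250:410,::-1],(640,480)))
E
```

```text
True [0.60630394 0.22500973 0.01047997] [-1.03660287  0.21276846  4.83468193] 20.2333
```

View pics/ret_s.png

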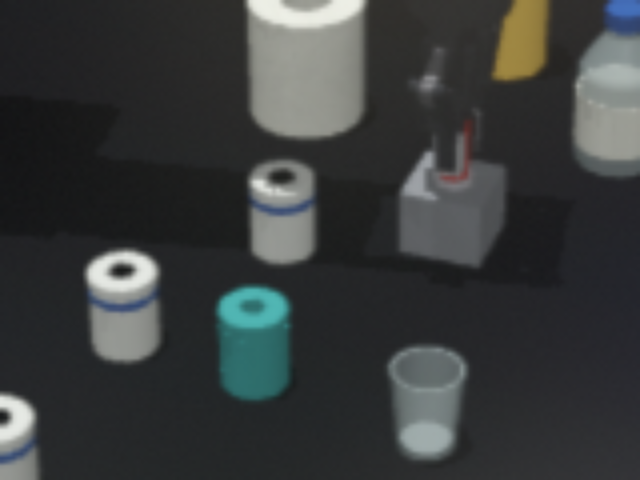

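The gauge is home, with its collar on the block and the tip at 10.5 mm. I'll release it and look at B again.

```bash
python3 - <<'E'
from h import *
open_gripper();line_to([*G,.2],vel=.15);shot("g2")
x,y=AD["B"];move_to([x,y,.28],Q);im,d,s=shot("wB2");print(s["time"])
x0,y0=270,160;c=im[y0:y0+110,x0:x0+110].astype(int);m=(c.max(2)<95).astype(np.uint8)
nn,l,st,ce=cv2.connectedComponentsWithStats(m)
for i in range(1,nn):
    if 100<st[i,4]<900:
        e=cv2.fitEllipse(cv2.findContours((l==i).astype(np.uint8),0,1)[0][0]);uv=np.array(e[0])+[x0,y0];print(uv,e[1],wplane("wB2",uv,.06))
cv2.imwrite("pics/g2b.png",np.hstack([cv2.resize(cv2.imread("pics/g2.png"),(400,300)),cv2.resize(cv2.imread("pics/wB2.png"),(400,300))]))
E
```

```text
22.975
[319.04225159 213.59720612] (20.176067352294922, 21.122652053833008) [0.44503737 0.01909902 0.06      ]
```

View pics/g2b.png

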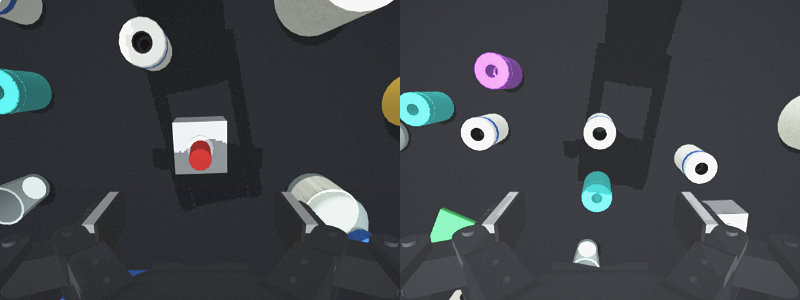

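The gauge is standing in the holder at (200,155) in the left picture. B is upright at (0.445, 0.019). I'll grasp it and carry it to the stand.

```bash
python3 - <<'E'
from h import *
b=(.4450,.0191);H=.04
line_to([*b,.12],vel=.15);print(line_to([*b,H],vel=.08,force_limit=8));clamp(40)
s=observe();print(s["eef_pos"],s["grip_width"],s["wrist_force"])
line_to([*b,.16],vel=.1);move_to([*S,.16],Q);shot("ovS")
im,d=grab_frame("side");cv2.imwrite("pics/ovS_s.png",cv2.resize(im[270:390,230:390,::-1],(640,480)))
s=observe();print(s["time"],s["eef_pos"],s["grip_width"],s["wrist_force"])
E
```

```text
False
[0.44546956 0.01910774 0.04056189] 0.045303664604902004 [-0.93447532 -0.13799399  4.05925089]
28.5417 [ 0.64866988 -0.23867274  0.16024951] 0.04530184786828053 [ 0.08692301 -0.27026247 -1.76893794]
```

View pics/ovS_s.png

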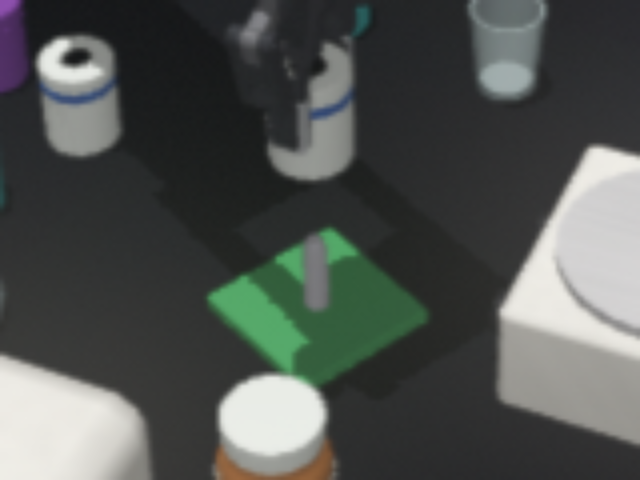

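View pics/ovS.png

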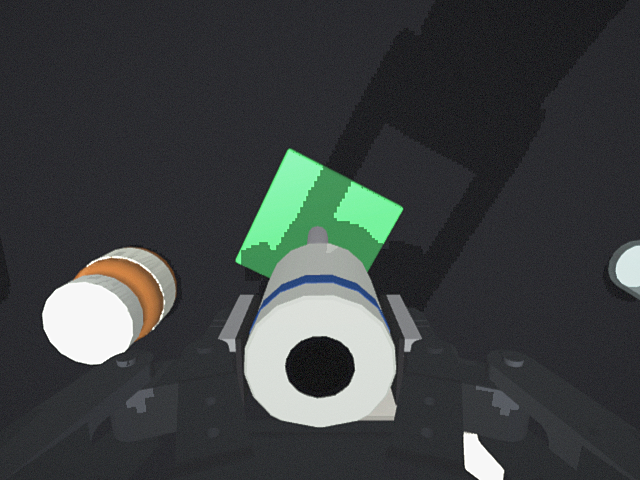

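The adapter is held upright above the post. I'll lower it gently.

```bash
python3 - <<'E'
from h import *
line_to([*S,.105],vel=.08);sleep(.2)
r=line_to([*S,.0485],vel=.015,force_limit=8);s=observe();print(r,s["time"],s["eef_pos"],s["wrist_force"],s["moment"])
im,d=grab_frame("side");cv2.imwrite("pics/dn.png",cv2.resize(im[270:390,230:390,::-1],(640,480)))
E
```

```text
True 32.95 [ 0.64887025 -0.2402941   0.05064856] [-0.61793721 -0.01706178  4.55776289] [-0.07101815  0.02019446 -0.07346841]
```

View pics/dn.png

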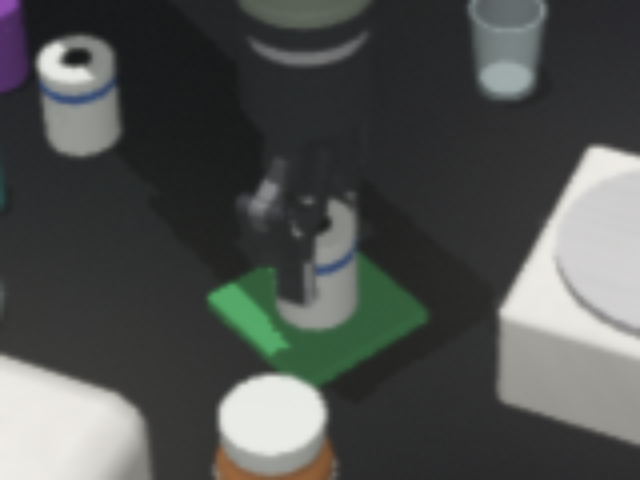

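It is down on the plate: TCP 50.6 mm minus the 40.5 mm grip height puts the underside at 10.1 mm. I'll release, retreat and check.

```bash
python3 - <<'E'
from h import *
open_gripper();line_to([*S,.28],vel=.15);im,d,s=shot("fin");print(s["time"])
x0,y0=270,150;c=im[y0:y0+120,x0:x0+110].astype(int);m=(c.max(2)<95).astype(np.uint8)
nn,l,st,ce=cv2.connectedComponentsWithStats(m)
for i in range(1,nn):
    if 60<st[i,4]<900:
        e=cv2.fitEllipse(cv2.findContours((l==i).astype(np.uint8),0,1)[0][0]);uv=np.array(e[0])+[x0,y0];print(uv,e[1],wplane("fin",uv,.07))
a,_=grab_frame("side");b,_=grab_frame("scene")
cv2.imwrite("pics/fin2.png",np.hstack([cv2.resize(a[190:400,200:480,::-1],(400,300)),cv2.resize(b[130:370,120:440,::-1],(400,300))]))
cv2.imwrite("pics/fin3.png",cv2.resize(im[120:270,220:420,::-1],(640,480)))
E
```

```text
35.1667
[279.02587509 165.82276249] (20.982446670532227, 62.64279556274414) [ 0.60293092 -0.2731512   0.07      ]
[318.56822205 220.04281616] (22.455167770385742, 23.330581665039062) [ 0.64838496 -0.2405109   0.07      ]
```

View pics/fin2.png

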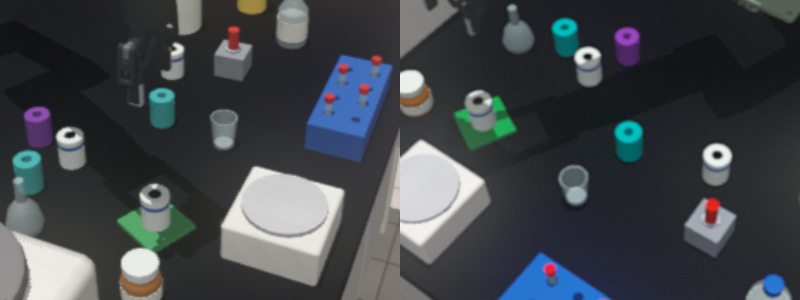

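View pics/fin3.png

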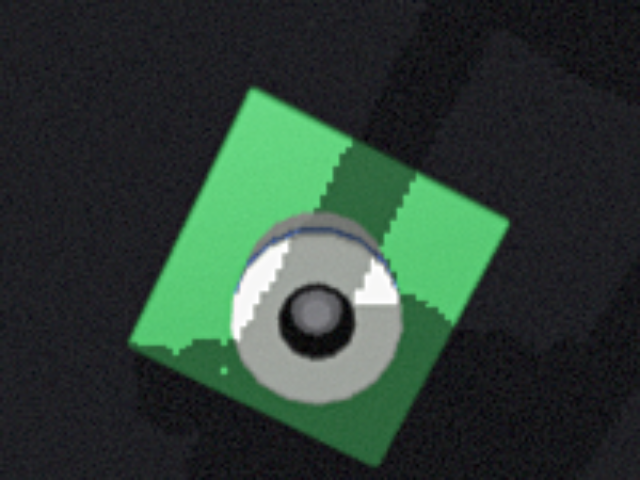

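The post shows in the middle of the adapter's bore. The gauge is standing in its holder, and the other adapters and bystanders are where they were. The gripper is clear, so I'm handing in.

```bash
python3 -c "
from bench import *
sign_off()"
```

```text
the job is handed in; nothing more can be done
```

The job is handed in at about 35 s of the 72 s allowed, and my last checks found nothing out of place; `sign_off` gives no verdict.

- **Finding the clear adapter:** The middle adapter, at about (0.447, 0.019), took the gauge all the way on the first try. The tip stopped 20.4 mm above the bench with the collar on the adapter's top. I did not try the gauge in the other two. One of them (near 0.497, 0.168) visibly narrowed inside its bore; the other I could not judge from the pictures.
- **Gauge:** It is back in its holder and released. The tip was at about 10.5 mm when the collar touched the block, and later pictures show it upright.
- **Adapter on the stand:** I set it down gently, stopping at the 8 N contact limit with its underside at about 10.1 mm. The final wrist picture puts its bore within about 1 mm of the measured post position, with the post visible inside.
- **Everything else:** The other two adapters, the look-alikes and the bystanders within the final pictures look unmoved. The crops left out the film roll and most of the paper roll, so I did not check those again. The gripper is clear of everything.
- **Small disagreement:** The adapter measured about 1.8 mm from its earlier position after the gauge came out. I put that down to a small camera calibration bias, and re-measured before grasping it.

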